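# Pump the air out of the rose-bud canister

## Robot

A 7-joint arm with a two-finger parallel gripper is mounted at the origin on the work surface. World frame = base frame: x ahead of the robot, y to its left, z up, the work surface at z = 0. Lengths are in m, angles in rad, forces in N, time in s.
With the tool pointing down it reaches from about 0.4 to 0.9 m from the base axis. Payload 5.5 kg.
Tool frame: the origin (TCP) lies between the finger pads; the fingertips stand 22 mm ahead of it and the grasp point (between the pads) lies 3 mm ahead of it; z points along the fingers, y is the direction in which the jaws open and shut (so a half turn about z gives the same grasp; the last joint's range is limited). The gripper opens to 92 mm and grips with 3 to 60 N. Pads are 19 mm wide; open, the fingers measure 130 mm over their backs; the gripper's body (75 mm by 190 mm) begins 47 mm behind the grasp point.
Start: joints at [-1.07, 0.501, -0.427, 1.55, 0.221, 1.138, -0.21], TCP at [0.153, 0.632, 0.249] pointing down, gripper open.
Joint ranges: [-2.88, 2.88], [-0.31, 2.03], [-1.54, 1.56], [0.2, 2.42], [-1.41, 4.55], [0.19, 2.02], [-2.57, 2.57]. Speed limits (rad/s): [2.57, 2.57, 3.14, 3.14, 3.14, 3.14, 3.14].

## Interface

Orientations are given as a unit quaternion [x, y, z, w].
In Python, from rig import get_state, snapshot, sign_off gives the robot as it stands.
- The arm moves only by the tool carry_out, never from a script. Its argument "rows" is a list that holds one entry, the list of rows, each a list of 5 numbers: the closure, from -1 (fully open) to 1 (shut), so that 0 is half open, then the shift along the tool's x, y, z in mm, then the turn about the tool's z in degrees. A call has 1 to 20 rows; each row is the pose to reach, as a shift and turn from the pose measured when the call began, along the tool's axes at that moment; what a row does not reach only later rows make up. A row lasts 1/10 s, in which the tool goes at most 50 mm and 8.59 degrees, less where a joint would pass 70% of its speed; a pose out of reach is approached as far as the arm can. A call with a gripper value outside its range is refused whole. The fingers move at their own pace and stop on an object; "squeeze" is the grip in N (left out, the last holds). Time passes only in rows, so rows that repeat a pose let the fingers close. It gives the time, the measured TCP pose, the force and the opening at its end, in the units of the state.
- get_state(): the state, without advancing time (a new reading comes with each control period).
- snapshot(name): name is "side" or "top"; returns a dict with "image" (420x560x3 uint8, red, green, blue), "vfov" (degrees; the focal length in pixels is half the picture's height over the tangent of half this angle, whatever the lens; pixels are square), "cx", "cy" (the principal point, pixels), "k1" (the pictures are not rectified: a ray, as slopes to the right and down, at radius r is drawn at 1 + k1 r^2 times it, then the intrinsics apply), "rvec" (rotation vector, rad) and "tvec" (3), from world to camera coordinates, as OpenCV has them. Camera axes: x right, y down, z forward; pixel columns grow to the right and rows downward; lengths in m; the calibration is good to about 2 mm. A picture is of the moment at which its call begins. There is no depth.
- sign_off(): hands the job in, once; it reports no verdict.
The state is a dict: "t": time; "joint_pos": joint angles; "qd": joint speeds; "effort": joint torques, N m; "eef_pos": TCP position; "tool_rot": TCP orientation; "ft_force": force on the tool from outside, world axes, zero at the start; "torque": the same for the moment, N m; "width": opening from 0.0 (shut) to 1.0 (fully open).
Only numpy, scipy, OpenCV 4.12 (cv2) and the standard library are available. Lean on these libraries where they do the work, as an engineer would, in place of code of your own. Each camera call takes 0.05 s, during which the arm holds its last target. There are 200 camera calls.

## Task

The vacuum canister of dark red rose buds is not sealed yet: with the fingertips, pump the knob on its lid, each time pressing it right down and letting it spring right back up, until the green indicator pin beside it has popped fully out, then take the hand away. Let the pin rise by itself and do not press the grey release button; do not lift, tip or shift the canister. Leave the other canister (yellow flowers, already sealed) and everything else on the table alone.

Things in the scene. Friction and masses are not known exactly. Their poses are not given: they have to be found in the camera images.
- rose_canister: Glass vacuum canister of dark red rose buds with a white lid, the one to be pumped. The canister itself: loose, about 0.8 kg, 110 mm across the glass, 116 mm across the white lid; origin at the centre of its underside, z up. Lid top at z = 140 mm. In its own frame the pump knob is on the axis, the indicator pin at x = +42 mm, the release button at x = -42 mm.
- rose_knob_top (a point): Centre of the top face of its pump knob, a grey-green upright plunger 40 mm across in the middle of the lid. At rest the top stands 26 mm above the lid (166 mm above the table); pressed right down, 11 mm above the lid. Moves with the knob.
- rose_knob (a joint): Travel of that knob in m: 0 when fully up, 0.015 when fully down, against a hard stop. A spring returns it by itself within about 0.2 s: 4 to 6 N to start it, 10 to 12 N at the bottom, and about 1.5 N more when pushed at 50 mm/s. A stroke counts only if it goes nearly right down and comes nearly right up (at least 12 mm of travel between the two); shorter strokes do nothing.
- rose_pin_top (a point): Top of its indicator pin, a bright green upright pin 10 mm across in a dark collar on the lid, 42 mm from the knob's axis. Pin right in: its top is 3 mm above the lid, 1 mm proud of the collar; fully out: 15 mm above the lid.
- rose_pin (a joint): How far that pin has risen in m: 0 is right in, about 0.012 fully out. It stays right in during the first strokes, rises to 6 mm in the last stroke but one, and in the last stroke pops fully out, each time as the knob goes down, and stays there. Four to seven full strokes are needed, depending on how much air is left at the start, which cannot be seen beforehand; once it is fully out, more strokes change nothing.
- rose_release (a joint): The grey release button on the same lid, 16 mm across, standing 5 mm above the lid, 42 mm from the knob's axis on the side opposite the pin. 0 at rest, 0.003 pressed. Not to be pressed.
- daisy_canister: The other glass canister, of the same kind and size but holding yellow flowers; its pin is already fully out. To be left alone. The canister itself: loose, about 0.8 kg, 110 mm across the glass, 116 mm across the white lid; origin at the centre of its underside, z up. Lid top at z = 140 mm. In its own frame the pump knob is on the axis, the indicator pin at x = +42 mm, the release button at x = -42 mm.
- daisy_knob (a joint): Travel of the pump knob of the yellow-flower canister (0 up, 0.015 down). To be left alone.
- daisy_pin (a joint): Indicator pin of the yellow-flower canister, 0.012 = fully out.
- jar_near: Small clear jar of brown herbs, 44 mm across, 60 mm tall, loose, near the robot; origin at the centre of its underside. Bystander.
- jar_far: Small clear jar of green herbs, 44 mm across, 60 mm tall, loose, in front of the basket; origin at the centre of its underside. Bystander.
- bowl: White bowl of petals, 124 mm across, 42 mm tall, loose, at the left; origin at the centre of its underside. Bystander.
- spoon: Steel spoon, 140 mm long, lying loose at the left. Bystander.
- marker: White marker pen with black cap, 133 mm long, lying loose at the left. Bystander.
- pocket_scale: Grey pocket scale, 125 x 78 x 20 mm, with its clear lid open and leaning back (to about 55 mm high), loose, at the right; origin at the centre of the base's underside. Bystander.

How it is judged:
On the way, in this order (a step that is already met when the one before it is completed fails the run):
1. the rose-bud canister's knob is pressed right down while its pin is not yet out (value of joint rose_knob above 0.013 m and value of joint rose_pin below 0.004 m).
2. its indicator pin has popped fully out (value of joint rose_pin above 0.0095 m), for 0.1 s.
At the end, for the whole second after the job is handed in: The rose-bud canister's green pin is out by at least 9.5 mm (12 is fully out), its knob up within 3 mm, its release up; it stands upright, at rest, within 25 mm of its start. The yellow-flower canister is within 20 mm of its start, still sealed, its knob up (value of joint each of rose_pin, daisy_pin above 0.0095 m and value of joint each of rose_knob, daisy_knob below 0.003 m and value of joint rose_release below 0.0015 m and distance of rose_canister from where it was at the start of the episode below 0.025 m and angle between rose_canister's own z axis and vertical below 0.05 rad and linear speed of rose_canister below 0.02 m/s and distance of daisy_canister from where it was at the start of the episode below 0.02 m); the robot touches nothing.
It fails at once if the rose-bud canister is lifted (over 10 mm), tipped (over 0.15 rad) or shifted (over 25 mm) (height (world z) of rose_canister above 0.01 m or angle between rose_canister's own z axis and vertical above 0.15 rad or distance of rose_canister from where it was at the start of the episode above 0.025 m).
It fails at once if the robot pulls or pushes on the rose-bud canister's indicator pin (over 1 N) (contact force between any of the fingers, the arm and rose_pin above 1 N).
It fails at once if the release button is pressed (over 1.5 mm) (value of joint rose_release above 0.0015 m).
It fails at once if the yellow-flower canister is pumped (over 4 mm) or moved (over 20 mm) (value of joint daisy_knob above 0.004 m or distance of daisy_canister from where it was at the start of the episode above 0.02 m).
It fails at once if another thing on the table is moved by more than 30 mm (distance of any of jar_near, jar_far, bowl, spoon, marker, pocket_scale from where it was at the start of the episode above 0.03 m).
It also fails if it takes over 48 s, if anything falls off the work surface, if the arm or the gripper's body presses on something with over 40 N, if the wrist force passes 120 N, or if a joint passes its speed limit or range.

## Working session

There is one attempt and no reset: what is moved stays moved. The work goes in short steps, Python scripts to look and compute and a tool call to move; the robot and the scene stay as the last step left them, time stands still between calls to the robot, and variables do not carry over. Pictures are saved under pics/ and viewed, about 8 in all and at most 12, crops included, and the job is handed in when it is done.

Besides the shell and the picture viewer there is one more tool, called after ">>>" as name([rows], argument=value, ...), one row to a line, values as JSON. carry_out: Moves the arm, as the interface text tells. Its arguments: {"type":"object","properties":{"rows":{"type":"array"},"squeeze":{"type":"number"}},"required":["rows"]}

```bash
ls; mkdir -p pics; cat > h.py <<'E'
import numpy as np, cv2
from rig import get_state, snapshot, sign_off
def cam(s):
    f=210/np.tan(np.radians(s["vfov"])/2); R=cv2.Rodrigues(np.array(s["rvec"],float))[0]; return f,R,np.array(s["tvec"],float)
def ray(s,u,v):
    f,R,t=cam(s); d=np.array([(u-s["cx"])/f,(v-s["cy"])/f]); q=d.copy()
    for _ in range(30): q=d/(1+s["k1"]*(q@q))
    return -R.T@t, R.T@np.array([q[0],q[1],1])
def onz(s,u,v,z):
    c,d=ray(s,u,v); return c+d*(z-c[2])/d[2]
def proj(s,p):
    f,R,t=cam(s); c=R@np.array(p)+t; q=c[:2]/c[2]; q=q*(1+s["k1"]*(q@q)); return q*f+[s["cx"],s["cy"]]
def save(s,n): cv2.imwrite("pics/"+n,s["image"][:,:,::-1])
E
python3 - <<'E'
from h import *
st=get_state(); print(st)
for n in("top","side"):
    s=snapshot(n); save(s,n+"1.png"); print(n,s["vfov"],s["k1"],-cam(s)[1].T@cam(s)[2])
    np.save(n+"1.npy",s,allow_pickle=True)
E
```

```text
pics
{'t': 0.0, 'joint_pos': array([-1.06977043,  0.50183981, -0.42678919,  1.55145654,  0.22080611,
        1.13829565, -0.21028888]), 'qd': array([-9.84555163e-04,  2.98526773e-04, -1.30662589e-03,  1.15696222e-03,
        2.62440760e-05, -1.74687919e-03,  1.71560885e-03]), 'effort': array([-3.49255461e-04, -5.66579247e+01, -5.81617624e+00, -2.79109275e+01,
       -6.85686478e-02,  3.06143425e-02,  1.85872264e-04]), 'eef_pos': array([0.15302489, 0.63105025, 0.24768046]), 'tool_rot': array([ 1.18599047e-01,  9.92941752e-01, -9.60022274e-04, -1.43801635e-04]), 'ft_force': array([-0.45644043, -0.38204969, -0.19951226]), 'torque': array([-0.03425159,  0.04194805,  0.02424875]), 'width': 0.9978201409698892}
top 53.16811715649453 0.01609830671241973 [0.28463188 0.00320901 1.12859131]
side 48.96610449486154 -0.13172273455433917 [-0.03017288 -0.69267768  0.99273325]
```

View pics/top1.png

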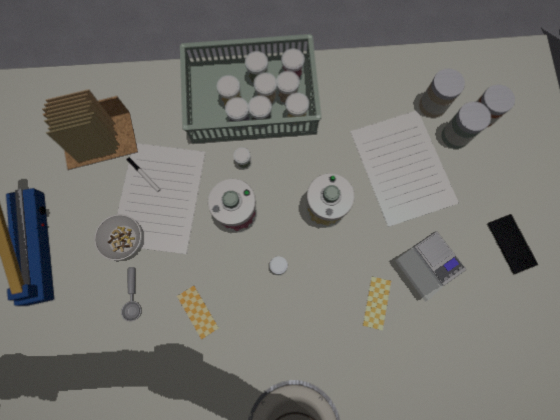

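View pics/side1.png

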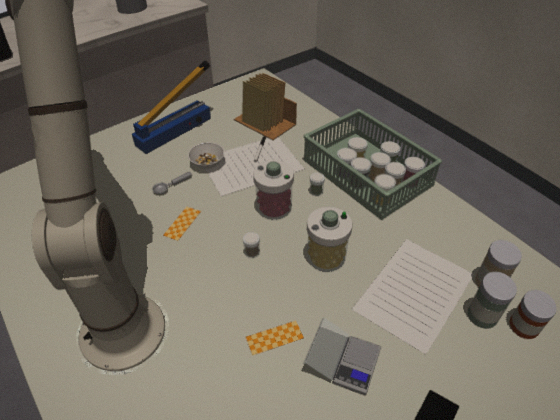

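The top view shows the rose canister at about (232,203), with red glass below its lid, and the daisy canister at (330,196). In the side view the rose canister is at (273,185). The arm is out of the way at the left. Next I'll measure the knob and pin.

```bash
cat > m.py <<'E'
from h import *
t=np.load("top1.npy",allow_pickle=True).item(); s=np.load("side1.npy",allow_pickle=True).item()
def blobs(im,box,lo,hi,amin):
    x0,y0,x1,y1=box; h=cv2.cvtColor(im[y0:y1,x0:x1],cv2.COLOR_RGB2HSV)
    m=cv2.inRange(h,lo,hi); n,_,st,c=cv2.connectedComponentsWithStats(m)
    return [(c[i]+[x0,y0],st[i,4],st[i,2:4]) for i in range(1,n) if st[i,4]>=amin]
for nm,S,b in(("top",t,(205,175,262,232)),("side",s,(248,155,300,195))):
    for k,lo,hi in(("white",(0,0,165),(180,40,255)),("green",(40,40,40),(95,255,255)),("knob",(35,15,60),(95,110,200))):
        for c,a,wh in blobs(S["image"],b,lo,hi,6):
            print(nm,k,c.round(1),a,wh,[onz(S,*c,z)[:2].round(4) for z in(.14,.143,.166)])
a=cv2.resize(t["image"][170:240,195:265],None,fx=6,fy=6,interpolation=2)
b=cv2.resize(s["image"][145:215,240:305],None,fx=6,fy=6,interpolation=2)
cv2.imwrite("pics/c1.png",np.hstack([a,b])[:,:,::-1])
E
python3 m.py
```

```text
top green [246.  192.1] 20 [5 5] [array([0.5749, 0.0767]), array([0.574 , 0.0765]), array([0.5673, 0.0748])]
top knob [246.2 192. ] 12 [6 5] [array([0.5751, 0.0762]), array([0.5743, 0.076 ]), array([0.5675, 0.0743])]
top knob [230.1 198.3] 190 [16 15] [array([0.5621, 0.1164]), array([0.5612, 0.1161]), array([0.5548, 0.1134])]
side white [272.  168.8] 892 [52 32] [array([0.5617, 0.1294]), array([0.5596, 0.1265]), array([0.5437, 0.1043])]
side green [274.8 166.3] 36 [10 10] [array([0.5744, 0.1331]), array([0.5723, 0.1302]), array([0.556, 0.108])]
side green [286.4 176.1] 11 [4 3] [array([0.5743, 0.079 ]), array([0.5722, 0.0763]), array([0.5559, 0.0555])]
side knob [272.9 166.2] 100 [13 10] [array([0.5706, 0.137 ]), array([0.5685, 0.1341]), array([0.5523, 0.1117])]
```

View pics/c1.png

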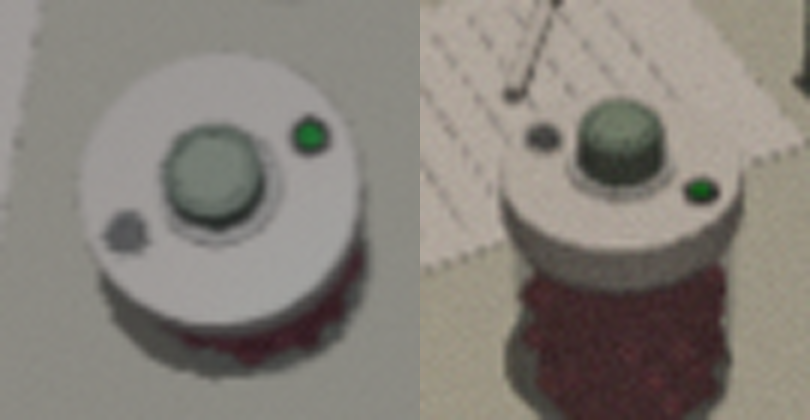

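```bash
cat > go.py <<'E'
from h import *; import sys
from scipy.spatial.transform import Rotation as Ro
st=get_state(); R=Ro.from_quat(st["tool_rot"]).as_matrix()
g=np.array([float(v) for v in sys.argv[1:4]])
print("tool axes",R.T.round(3).tolist(),"pos",st["eef_pos"].round(4),"F",st["ft_force"].round(2),"w",st["width"],"t",st["t"])
print("shift mm",(R.T@(g-st["eef_pos"])*1000).round(1), "q",st["joint_pos"].round(2))
E
python3 go.py 0.555 0.1135 0.25
```

```text
tool axes [[-0.972, 0.235, 0.0], [0.235, 0.972, -0.002], [-0.0, -0.002, -1.0]] pos [0.153  0.6311 0.2478] F [-0.47 -0.78  0.11] w 0.9969986219521833 t 0.1
shift mm [-512.5 -408.4   -1.5] q [-1.07  0.5  -0.43  1.55  0.22  1.14 -0.21]
```

>>> carry_out([
  [[1,0,0,-30,0],[1,-20,-16,-55,0],[1,-50,-40,-60,0],[1,-85,-68,-60,0],[1,-120,-96,-60,0],[1,-155,-124,-60,0],[1,-190,-152,-60,0],[1,-225,-180,-60,0],[1,-260,-208,-60,0],[1,-295,-236,-60,0],[1,-330,-264,-60,0],[1,-365,-292,-60,0],[1,-400,-320,-60,0],[1,-435,-348,-60,0],[1,-465,-372,-50,0],[1,-490,-392,-40,0],[1,-505,-403,-30,0],[1,-512,-408,-25,0],[1,-512,-408,-25,0],[1,-512,-408,-25,0]],
], squeeze=20)

```text
t: 2.1
eef_pos: [0.5539, 0.1154, 0.2735]
tool_rot: [0.118, 0.993, -0.001, -0.001]
ft_force: [0.2, 0.9, -0.4]
width: 0.006
```

```bash
python3 go.py 0.555 0.1135 0.198; python3 - <<'E'
from h import *
im=[]
for n in("top","side"):
    s=snapshot(n); p=get_state()["eef_pos"].copy(); p[2]-=.022; u=proj(s,p).round().astype(int); print(n,u)
    i=s["image"].copy(); x,y=(150,110) if n=="top" else (200,80); im.append(cv2.resize(i[y:y+150,x:x+130],None,fx=3,fy=3))
cv2.imwrite("pics/c2.png",np.hstack(im)[:,:,::-1])
E
```

```text
tool axes [[-0.972, 0.234, 0.001], [0.234, 0.972, -0.001], [-0.001, -0.001, -1.0]] pos [0.5539 0.1154 0.2735] F [ 0.15  0.88 -0.44] w 0.0062351931805760975 t 2.1
shift mm [-1.6 -1.5 75.5] q [-0.17  0.3  -0.1   1.75  0.03  1.1   1.05]
top [224 188]
side [272 140]
```

View pics/c2.png

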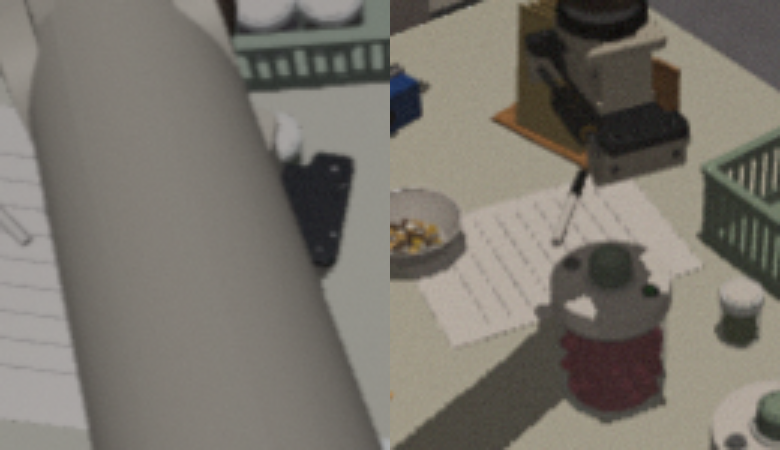

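The side view shows the hand over the canister, but I can't make out the fingers, so I'll take a larger crop.

```bash
python3 - <<'E'
from h import *
s=snapshot("side"); st=get_state(); p=st["eef_pos"]
for d in(.022,.003,-.044): print(d,proj(s,p-[0,0,d]).round(1))
i=cv2.resize(s["image"][55:195,200:340],None,fx=4.2,fy=4.2,interpolation=2)
i=np.clip(i.astype(float)*1.6,0,255).astype(np.uint8)
u=((proj(s,p-[0,0,.022])-[200,55])*4.2).astype(int); cv2.drawMarker(i,tuple(map(int,u)),(255,0,0),0,12)
cv2.imwrite("pics/c3.png",i[:,:,::-1])
E
```

```text
0.022 [272.  140.3]
0.003 [271.8 134.5]
-0.044 [271.5 119.6]
```

View pics/c3.png

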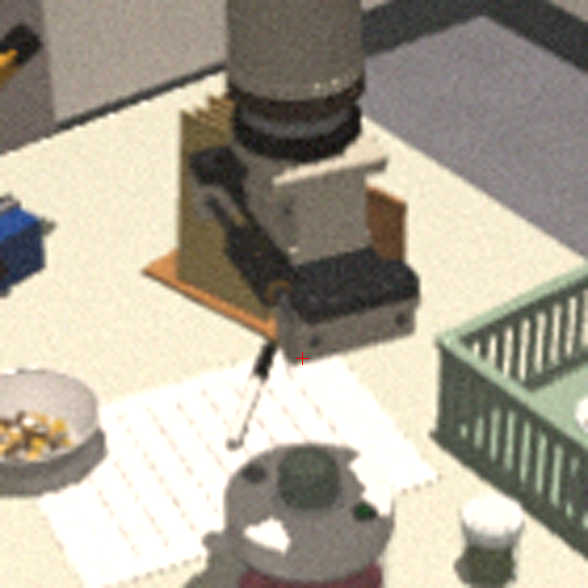

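The hand's body, long in y, hides the fingers from the side camera, which is consistent with the projected tip. Pin and knob should stay visible while pressing. I'll go down to just above the knob.

>>> carry_out([
  [[1,-1.5,-1.5,20,0],[1,-1.5,-1.5,45,0],[1,-1.5,-1.5,65,0],[1,-1.5,-1.5,75,0],[1,-1.5,-1.5,75,0]],
])

```text
t: 2.75
eef_pos: [0.5542, 0.1144, 0.1981]
tool_rot: [0.117, 0.993, -0.001, -0.001]
ft_force: [-0.2, 0.1, -0.5]
width: 0.004
```

```bash
cat > look.py <<'E'
from h import *; import sys
s=snapshot("side"); b=s["image"][150:200,240:310]
h=cv2.cvtColor(b,cv2.COLOR_RGB2HSV); m=cv2.inRange(h,(50,120,40),(75,255,255))
n,_,st,c=cv2.connectedComponentsWithStats(m)
print("green",[((c[i]+[240,150]).round(1).tolist(),int(st[i,4])) for i in range(1,n) if st[i,4]>4])
print("pin expect",[proj(s,[.574,.0763,z]).round(1).tolist() for z in(.143,.149,.155)])
if len(sys.argv)>1:
    i=cv2.resize(s["image"][105:215,210:330],None,fx=5,fy=5,interpolation=2); cv2.imwrite(sys.argv[1],np.clip(i*1.5,0,255).astype(np.uint8)[:,:,::-1])
E
python3 go.py .555 .1135 .171; python3 look.py pics/c4.png
```

```text
tool axes [[-0.973, 0.232, 0.002], [0.232, 0.973, -0.002], [-0.002, -0.001, -1.0]] pos [0.5542 0.1144 0.1981] F [-0.21  0.08 -0.48] w 0.003904091691848722 t 2.75
shift mm [-1.  -0.6 27.1] q [-0.17  0.38 -0.1   1.82  0.05  0.95  1.05]
green []
pin expect [[286.9, 175.8], [286.9, 174.2], [286.9, 172.6]]
```

View pics/c4.png

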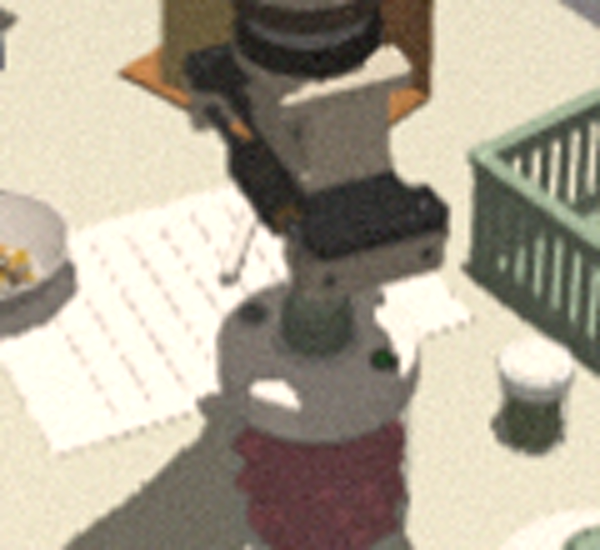

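Pin visible at crop (383,358), i.e. pixel (286.6,176.6). It is in, and the knob is directly under the hand. Now a first press.

>>> carry_out([
  [[1,-1,-0.5,8,0],[1,-1,-0.5,12,0],[1,-1,-0.5,16,0],[1,-1,-0.5,20,0],[1,-1,-0.5,24,0],[1,-1,-0.5,26,0],[1,-1,-0.5,27,0],[1,-1,-0.5,27,0]],
])

```text
t: 3.6
eef_pos: [0.5567, 0.1139, 0.1739]
tool_rot: [0.117, 0.993, -0.0, 0.001]
ft_force: [-1.4, -0.3, 9.2]
width: 0.009
```

```bash
sed -i 's/(50,120,40)/(45,90,20)/;s/>4\]/>2]/' look.py; python3 go.py .555 .1135 .171; python3 look.py
```

```text
tool axes [[-0.973, 0.232, -0.002], [0.232, 0.973, 0.0], [0.002, -0.0, -1.0]] pos [0.5567 0.1139 0.1739] F [-1.41 -0.28  9.16] w 0.008982770669587827 t 3.6
shift mm [ 1.6 -0.8  2.9] q [-0.17  0.41 -0.1   1.84  0.05  0.89  1.04]
green [([286.0, 176.5], 6)]
pin expect [[286.9, 175.8], [286.9, 174.2], [286.9, 172.6]]
```

>>> carry_out([
  [[1,1,0,2,0],[1,1,0,4,0],[1,1,0,4,0]],
])

```text
t: 3.95
eef_pos: [0.5568, 0.114, 0.1732]
tool_rot: [0.117, 0.993, 0.0, 0.002]
ft_force: [-6.0, -2.3, 20.3]
width: 0.008
```

Force rose to 20 N with almost no motion, so this is the hard stop, at TCP z ≈ 0.173. Now I'll raise the hand and check.

>>> carry_out([
  [[1,1,0,-6,0],[1,1,0,-14,0],[1,1,0,-20,0],[1,1,0,-20,0],[1,1,0,-20,0]],
])

```text
t: 4.45
eef_pos: [0.5554, 0.1143, 0.1928]
tool_rot: [0.117, 0.993, 0.0, 0.002]
ft_force: [-0.3, -1.4, 0.0]
width: 0.003
```

```bash
python3 go.py .555 .1135 .170; python3 look.py
```

```text
tool axes [[-0.973, 0.233, -0.004], [0.233, 0.973, 0.001], [0.004, -0.0, -1.0]] pos [0.5554 0.1143 0.1928] F [-0.3 -1.4  0. ] w 0.002555209220744976 t 4.45
shift mm [ 0.3 -0.9 22.8] q [-0.17  0.38 -0.1   1.83  0.05  0.93  1.05]
green [([286.2, 176.4], 5)]
pin expect [[286.9, 175.8], [286.9, 174.2], [286.9, 172.6]]
```

One full stroke done and the pin is still in. Two more strokes follow.

>>> carry_out([
  [[1,0,0,6,0],[1,0,0,12,0],[1,0,0,18,0],[1,0,0,23,0],[1,0,0,24,0],[1,0,0,24,0],[1,0,0,14,0],[1,0,0,3,0],[1,0,0,0,0],[1,0,0,0,0],[1,0,0,6,0],[1,0,0,12,0],[1,0,0,18,0],[1,0,0,23,0],[1,0,0,24,0],[1,0,0,24,0]],
])

```text
t: 6.1
eef_pos: [0.5559, 0.1144, 0.1729]
tool_rot: [0.117, 0.993, 0.0, 0.003]
ft_force: [-12.6, -2.9, 40.3]
width: 0.003
```

```bash
python3 go.py .555 .1135 .193; python3 look.py
```

```text
tool axes [[-0.972, 0.233, -0.005], [0.233, 0.972, 0.001], [0.005, -0.0, -1.0]] pos [0.5559 0.1144 0.1729] F [-12.64  -2.92  40.31] w 0.002747255383520244 t 6.1
shift mm [  0.6  -1.  -20.1] q [-0.18  0.41 -0.1   1.84  0.05  0.89  1.04]
green [([286.4, 176.2], 8)]
pin expect [[286.9, 175.8], [286.9, 174.2], [286.9, 172.6]]
```

40 N is harder than needed, so I'll press 2 mm less. Now I'll raise the hand and do stroke 4.

>>> carry_out([
  [[1,0,0,-8,0],[1,0,0,-17,0],[1,0,0,-20,0],[1,0,0,-20,0],[1,0,0,-14,0],[1,0,0,-8,0],[1,0,0,-2,0],[1,0,0,1,0],[1,0,0,2,0],[1,0,0,2,0]],
])

```text
t: 7.15
eef_pos: [0.5562, 0.1145, 0.1731]
tool_rot: [0.117, 0.993, 0.0, 0.003]
ft_force: [-7.6, -3.0, 24.0]
width: 0.004
```

```bash
python3 go.py .555 .1135 .193; python3 look.py
```

```text
tool axes [[-0.972, 0.233, -0.006], [0.233, 0.972, 0.001], [0.006, -0.0, -1.0]] pos [0.5562 0.1145 0.1731] F [-7.6  -2.96 23.98] w 0.004220176005034228 t 7.15
shift mm [  0.8  -1.2 -19.9] q [-0.18  0.41 -0.1   1.84  0.05  0.89  1.04]
green [([286.1, 175.9], 8)]
pin expect [[286.9, 175.8], [286.9, 174.2], [286.9, 172.6]]
```

>>> carry_out([
  [[1,0,0,-8,0],[1,0,0,-17,0],[1,0,0,-20,0],[1,0,0,-20,0],[1,0,0,-14,0],[1,0,0,-8,0],[1,0,0,-2,0],[1,0,0,1,0],[1,0,0,2,0],[1,0,0,2,0]],
])

```text
t: 8.2
eef_pos: [0.5566, 0.1146, 0.1732]
tool_rot: [0.117, 0.993, 0.0, 0.003]
ft_force: [-6.9, -1.5, 22.2]
width: 0.001
```

```bash
python3 go.py .555 .1135 .193; python3 look.py
```

```text
tool axes [[-0.972, 0.233, -0.007], [0.233, 0.972, 0.001], [0.007, -0.0, -1.0]] pos [0.5566 0.1146 0.1732] F [-6.94 -1.5  22.16] w 0.001232759796747026 t 8.2
shift mm [  1.2  -1.4 -19.8] q [-0.18  0.41 -0.09  1.84  0.05  0.89  1.04]
green [([286.2, 175.1], 12)]
pin expect [[286.9, 175.8], [286.9, 174.2], [286.9, 172.6]]
```

The green blob is growing and rising, which looks like 6 mm. One more stroke, with a small lateral correction.

>>> carry_out([
  [[1,0,0,-8,0],[1,1,-1,-17,0],[1,1,-1,-20,0],[1,1,-1,-20,0],[1,1,-1,-14,0],[1,1,-1,-8,0],[1,1,-1,-2,0],[1,1,-1,1,0],[1,1,-1,2,0],[1,1,-1,2,0],[1,1,-1,-8,0],[1,1,-1,-17,0],[1,1,-1,-20,0],[1,1,-1,-20,0]],
])

```text
t: 9.65
eef_pos: [0.5549, 0.1138, 0.1926]
tool_rot: [0.117, 0.993, 0.0, 0.003]
ft_force: [-0.2, 0.3, 1.2]
width: 0.005
```

```bash
python3 go.py .555 .1135 .25; python3 look.py pics/c5.png
```

```text
tool axes [[-0.972, 0.233, -0.006], [0.233, 0.972, 0.001], [0.006, -0.0, -1.0]] pos [0.5549 0.1138 0.1926] F [-0.18  0.33  1.18] w 0.0048390765704308175 t 9.65
shift mm [ -0.5  -0.2 -57.4] q [-0.17  0.38 -0.1   1.83  0.05  0.92  1.04]
green [([286.2, 175.1], 12)]
pin expect [[286.9, 175.8], [286.9, 174.2], [286.9, 172.6]]
```

View pics/c5.png

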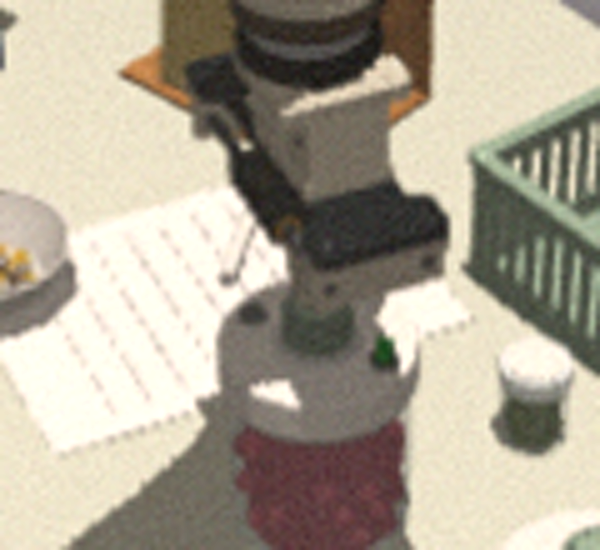

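The pin now stands up at crop (383,338–368), top near row 173 where 172.6 is fully out. Extra strokes are harmless, so I'll do two more, then back off to measure it in the light.

>>> carry_out([
  [[1,0,0,6,0],[1,0,0,12,0],[1,0,0,18,0],[1,0,0,21,0],[1,0,0,22,0],[1,0,0,22,0],[1,0,0,12,0],[1,0,0,3,0],[1,0,0,0,0],[1,0,0,0,0],[1,0,0,6,0],[1,0,0,12,0],[1,0,0,18,0],[1,0,0,21,0],[1,0,0,22,0],[1,0,0,22,0],[1,0,0,12,0],[1,0,0,3,0],[1,0,0,0,0],[1,0,0,0,0]],
])

```text
t: 11.7
eef_pos: [0.5543, 0.1136, 0.1917]
tool_rot: [0.117, 0.993, -0.0, 0.002]
ft_force: [-0.2, -0.1, -0.0]
width: 0.003
```

>>> carry_out([
  [[1,0,0,-30,0],[1,0,0,-65,0],[1,15,10,-90,0],[1,40,30,-95,0],[1,70,55,-95,0],[1,105,85,-95,0],[1,140,112,-95,0],[1,175,140,-95,0],[1,210,168,-95,0],[1,245,196,-95,0],[1,280,224,-95,0],[1,310,248,-95,0],[1,335,268,-95,0],[1,350,280,-95,0],[1,350,280,-95,0],[1,350,280,-95,0]],
])

```text
t: 13.3
eef_pos: [0.2786, 0.4669, 0.2838]
tool_rot: [0.117, 0.993, -0.001, 0.002]
ft_force: [0.8, -0.4, 0.1]
width: 0.004
```

```bash
python3 go.py .555 .1135 .25; python3 look.py; python3 - <<'E'
from h import *
im=[]
for n,x,y in(("top",195,160),("side",240,145)):
    s=snapshot(n); o=np.load(n+"1.npy",allow_pickle=True).item()
    im+= [cv2.resize(np.vstack([q["image"][y:y+75,x:x+75+75]]),None,fx=2.6,fy=3.4,interpolation=2) for q in (o,s)]
    h=cv2.cvtColor(s["image"],cv2.COLOR_RGB2HSV); m=cv2.inRange(h,(45,90,40),(75,255,255))
    k,_,st,c=cv2.connectedComponentsWithStats(m)
    print(n,[(c[i].round(1).tolist(),st[i].tolist()) for i in range(1,k) if st[i,4]>8])
cv2.imwrite("pics/c6.png",np.vstack([np.hstack(im[:2]),np.hstack(im[2:])])[:,:,::-1])
E
```

```text
tool axes [[-0.973, 0.232, -0.004], [0.232, 0.973, -0.002], [0.004, -0.003, -1.0]] pos [0.2786 0.4669 0.2838] F [ 0.85 -0.43  0.11] w 0.004411079810686651 t 13.3
shift mm [-350.8 -279.5   35.9] q [-0.76  0.27 -0.38  1.78  0.12  1.12  0.15]
green [([286.5, 174.5], 8)]
pin expect [[286.9, 175.8], [286.9, 174.2], [286.9, 172.6]]
top [([332.4, 177.8], [331, 176, 4, 5, 14]), ([246.0, 191.5], [244, 190, 5, 4, 16])]
side [([286.3, 174.7], [285, 173, 3, 4, 9]), ([343.8, 214.3], [342, 212, 4, 6, 18])]
```

View pics/c6.png

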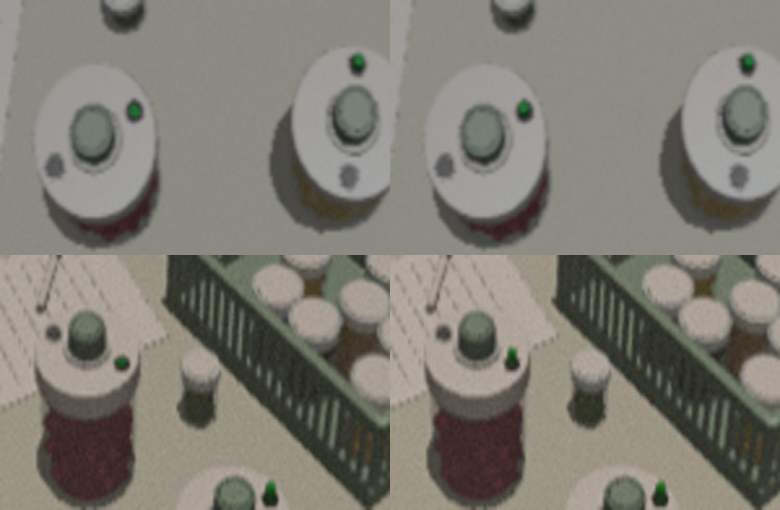

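Before/after crops: the rose pin now stands proud like the daisy pin, and the lid, knob and button look unchanged. I'll measure the pin's top edge and the canister's shift at sub-pixel level.

```bash
python3 - <<'E'
from h import *
S=[snapshot("side") for _ in range(10)]; s=S[0]; a=np.mean([q["image"].astype(float) for q in S],0)
o=np.load("side1.npy",allow_pickle=True).item()["image"].astype(float)
G=lambda i,c:(i[:,:,1]-(i[:,:,0]+i[:,:,2])/2)[:,c-1:c+2].mean(1).round(0)
print("rose before",G(o,286)[166:182]); print("rose now",G(a,286)[166:182]); print("daisy now",G(a,344)[205:222])
# daisy geometry
t=snapshot("top"); d=onz(t,332.4,177.8,.155)
print("daisy pin pred in/6/out",[proj(s,[d[0],d[1],z]).round(1).tolist() for z in(.143,.149,.155)])
f,o8=a.astype(np.float32).mean(2),o.astype(np.float32).mean(2)
for n,(x,y,w,h) in {"rose":(245,155,55,60),"daisy":(300,205,55,60),"jar":(305,170,25,25)}.items():
    print(n,cv2.phaseCorrelate(o8[y:y+h,x:x+w].copy(),f[y:y+h,x:x+w].copy()))
E
```

```text
rose before [ 0.  1.  0.  1.  0.  1.  0.  2.  1. 24. 58. 36.  3.  0. -0.  2.]
rose now [ 1.  1.  1.  1.  0.  4. 27. 57. 40. 24. 24. 14.  2.  0.  0.  0.]
daisy now [ 6.  5.  5.  5.  6.  5. 21. 51. 69. 46. 28. 27. 15.  4.  1.  1.  1.]
daisy pin pred in/6/out [[343.1, 215.9], [343.3, 214.3], [343.5, 212.7]]
rose ((0.021939272141469957, -0.12092720220961439), 0.9362126043107775)
daisy ((-0.027531985498605138, -0.0013677505950902002), 0.9687211049927605)
jar ((0.4938890057345322, 0.5175997862276898), 0.9925293533325196)
```

The pin top moved up 3.1 px, against 3.2 px expected for fully out, and nothing else shifted. I'll hand it in.

```bash
python3 -c "
from rig import sign_off; print(sign_off())"
```

```text
the job is handed in; nothing more can be done
None
```

The rose-bud canister's pin is fully out, and I have handed the job in. I pumped the knob eight times with shut fingertips. Each stroke I checked reached the hard stop, at about 20–40 N. I then took the hand away to the left.

**Last checks:**
- **Pin:** its top rose 3.1 px in the side view, against 3.2 px expected for fully out, and its profile looks like the sealed daisy pin.
- **Canisters:** both shifted by less than 0.15 px from the first picture. The knob and release button look up.
- **Robot:** no contact force at the end, with about 13–14 s used of the 48 s.

**Less certain points:**
- **Stroke count:** the pin reading was the same after strokes 5 and 6, so I can't say which stroke popped it. I added two more to be sure.
- **Stroke force:** stroke 3, and probably stroke 2, pressed harder than needed (40 N down, 13 N sideways); I cut the depth after that.
- **Small jar:** the check on the jar in front of the basket gave a 0.5 px offset. I put this down to noise in the small crop, because the pictures show no movement.
- **Other bystanders:** I did not measure them; nothing came near them.

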